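Unstack the ball bearings into their housings

TASK

The four ball bearings stand stacked by size on the bench: take the stack apart and seat each bearing in the flanged housing whose bore it fits, square and fully down on its seat. Lower them in gently, neither dropped nor forced, and let go of them. Leave the housings where they stand, and do not disturb the ratchet or the combination wrench.

Things in the scene. Friction and masses are not known exactly. Their poses are not given: they have to be found in the camera images.
- bearing_62: loose steel ball bearing with a black rubber seal: a flat round ring 62 mm in outer diameter, 20 mm thick, 30 mm hole, about 0.24 kg; in the stack at the start, the lowest, standing on the bench. Origin: centre of its underside; z is its axis (up). Edges broken by 1.5 mm; clean, oiled, slides easily in a bore. Grip it across its outside from above.
- bearing_52: loose steel ball bearing with an orange-brown seal: a flat round ring 52 mm in outer diameter, 18 mm thick, 25 mm hole, about 0.16 kg; in the stack at the start, third from the top. Origin: centre of its underside; z is its axis (up). Edges broken by 1.5 mm; clean, oiled, slides easily in a bore. Grip it across its outside from above.
- bearing_42: loose steel ball bearing with a blue seal: a flat round ring 42 mm in outer diameter, 16 mm thick, 20 mm hole, about 0.1 kg; in the stack at the start, second from the top. Origin: centre of its underside; z is its axis (up). Edges broken by 1.5 mm; clean, oiled, slides easily in a bore. Grip it across its outside from above.
- bearing_32: loose steel ball bearing with a red seal: a flat round ring 32 mm in outer diameter, 16 mm thick, 12 mm hole, about 0.05 kg; in the stack at the start, the topmost of the stack. Origin: centre of its underside; z is its axis (up). Edges broken by 1.5 mm; clean, oiled, slides easily in a bore. Grip it across its outside from above.
- housing_62: loose cast bearing housing, flange down, dark green, square four-bolt flange 92 mm square (121 mm over the corners), 11 mm thick, boss 82 mm across. Boss 24 mm high; in it, open upward, a bore 66 mm wide for the 62 mm bearing, 3 mm lead-in at the mouth, flat seat 18 mm over the underside; shaft hole in it. Seated bearing stands 14 mm proud. Origin: centre of underside, on the bore's axis; z up.
- housing_52: loose cast bearing housing, flange down, grey, round three-bolt flange 100 mm across, 10 mm thick, boss 71 mm across. Boss 24 mm high; in it, open upward, a bore 56 mm wide for the 52 mm bearing, 3 mm lead-in at the mouth, flat seat 18 mm over the underside; shaft hole in it. Seated bearing stands 12 mm proud. Origin: centre of underside, on the bore's axis; z up.
- housing_42: loose cast bearing housing, flange down, blue, lozenge two-bolt flange 112 mm long (along its y) and 66 mm wide, 10 mm thick, boss 61 mm across. Boss 24 mm high; in it, open upward, a bore 46 mm wide for the 42 mm bearing, 3 mm lead-in at the mouth, flat seat 18 mm over the underside; shaft hole in it. Seated bearing stands 10 mm proud. Origin: centre of underside, on the bore's axis; z up.
- housing_32: loose cast bearing housing, flange down, red-brown, three-lobed three-bolt flange within a circle of 90 mm, 9 mm thick, boss 49 mm across. Boss 24 mm high; in it, open upward, a bore 36 mm wide for the 32 mm bearing, 3 mm lead-in at the mouth, flat seat 18 mm over the underside; shaft hole in it. Seated bearing stands 10 mm proud. Origin: centre of underside, on the bore's axis; z up.
- ratchet: steel socket ratchet, 189 x 34 x 34 mm, lying at the left of the work; a bystander. Origin: centre of its underside, length along its y.
- combination_wrench: steel combination wrench, 181 x 35 x 8 mm, lying flat at the right of the work; a bystander. Origin: centre of its underside, length along its y.
Things that resemble listed ones, but are neither listed nor needed, are in the scene too. Leave any yellow look-alike of the bearing_32 alone. What is shaped like the bearing_52 but turquoise is not meant.

How it is judged:
By the outcome, as a careful person would: the job done as asked, in the order asked, and still so for the second after the job is handed in, with the robot touching nothing.
It also fails if it takes over 102 s, if anything falls off the work surface, if the arm or the gripper's body presses on something with over 40 N, if the wrist force passes 120 N, or if a joint passes its speed limit or range.

ROBOT

A 6-joint arm with a two-finger parallel gripper is mounted at the origin on a cart in front of the work surface, level with it; the furniture and walls round the work are solid. World frame = base frame: x ahead of the robot, y to its left, z up, the work surface at z = 0. Lengths are in mm, angles in rad, forces in N, time in s.
With the tool pointing down it reaches from about 300 to 775 mm from the base axis. Payload 14.6 kg.
Tool frame: the origin (TCP) lies between the finger pads; the fingertips stand ahead of it and the grasp point (between the pads) lies 11 mm behind it (manip.finger_overhang is the z of the fingertips in the tool frame, in mm); z points along the fingers, y is the line along which they close (so a half turn about z gives the same grasp; the last joint's range is limited). The gripper opens to 94 mm and grips with 3 to 60 N. Pads are 16 mm wide; open, the fingers measure 119 mm over their backs; the gripper's body (75 mm by 177 mm) begins 78 mm behind the grasp point.
Start: joints at [-1.389, 0.3, 1.521, -0, 1.321, -0.067], TCP at [135.426, -533.056, 213.446] pointing down, gripper open.
Joint ranges: [-3.03, 3.03], [-0.79, 2.21], [0.23, 2.52], [-1.04, 4.18], [0, 3.07], [-2.55, 2.55]. Speed limits (rad/s): [2.22, 2.22, 2.57, 3.14, 3.14, 3.14].

INTERFACE

Orientations are given as [roll, pitch, yaw] about the fixed x, y, z axes, in that order (R = Rz(yaw) Ry(pitch) Rx(roll)).
In Python, from cell import manip gives the robot as it stands.
- The arm moves only by the tool jog_arm, never from a script. Its argument "series" is a list of rows, each a list of 7 numbers: the shift along the world's x, y, z as a fraction of full scale, then the turn, a rotation vector about the world's x, y, z as a fraction of full scale, then the closure, from 0 (fully open) to 1 (shut). In form: [[dx, dy, dz, wx, wy, wz, fingers], ...]. A call has 1 to 8 rows; each row is the pose to reach, as a shift and turn from the pose commanded when the call began; what a row does not reach only later rows make up. Full scale, the value 1, is 120 mm for a shift and 90 degrees for a turn. A row lasts 1/12 s, in which the tool goes at most 41.7 mm and 7.16 degrees, less where a joint would pass 70% of its speed; a pose out of reach is approached as far as the arm can. A call with a number of a shift or a turn outside -1 to 1 is refused whole. A call with a gripper value outside its range is refused whole. The fingers move at their own pace and stop on an object; "grip_force" is the grip in N (left out, the last holds). Time passes only in rows, so rows that repeat a pose let the fingers close. It gives the time, the measured TCP pose, the force, the opening and the grip force at its end, in the units of the state.
- manip.read_state(): the state, without advancing time (a new reading comes with each control period).
- manip.camera(name): name is "scene" or "side" or "wrist"; returns a dict with "frame" (420x560x3 uint8, red, green, blue), "vfov" (degrees; the focal length in pixels is half the picture's height over the tangent of half this angle, whatever the lens; pixels are square), "cx", "cy" (the principal point, pixels), "k1" (the pictures are not rectified: a ray, as slopes to the right and down, at radius r is drawn at 1 + k1 r^2 times it, then the intrinsics apply), "R" (3x3) and "t" (3): a world point X has camera coordinates R X + t; the wrist camera has in their place "hand_eye" (4x4, takes a point from camera to tool coordinates, whose origin is the TCP and whose axes are the flange's). Camera axes: x right, y down, z forward; pixel columns grow to the right and rows downward; lengths in mm; the calibration is good to about 2 mm. A picture is of the moment at which its call begins: read the wrist's pose just before it. There is no depth.
- manip.sign_off(): hands the job in; it is judged then, once.
The state is a dict: "clock": time; "joints": joint angles; "qd": joint speeds; "effort": joint torques, N m; "eef_pos": TCP position; "eef_rot": TCP orientation; "wrist_force": force on the tool from outside, world axes, zero at the start; "moment": the same for the moment, N m; "finger_gap": finger opening in mm; "finger_force": force on a finger pad.
Only numpy, scipy, OpenCV 4.12 (cv2) and the standard library are available. Lean on these libraries where they do the work, as an engineer would, in place of code of your own. Each camera call takes 0.05 s, during which the arm holds its last target. There are 200 camera calls.

## Working session

There is one attempt and no reset: what is moved stays moved. The work goes in short steps, Python scripts to look and compute and a tool call to move; the robot and the scene stay as the last step left them, time stands still between calls to the robot, and variables do not carry over. Pictures are saved under pics/ and viewed, at most 14 in all, crops included, and the job is handed in when it is done.

Besides the shell and the picture viewer there is one more tool, called after "Emit:" by a JSON object that holds its "op" and its "data", one argument or row to a line. jog_arm: Moves the arm, as the interface text tells. Its arguments: {"type":"object","properties":{"series":{"type":"array"},"grip_force":{"type":"number"}},"required":["series"]}

```bash
mkdir -p pics; cat > h.py <<'E'
import numpy as np, cv2, pickle
from cell import manip
def snap(n,f):
    c=manip.camera(n); cv2.imwrite('pics/'+f+'.png',c['frame'][:,:,::-1]); pickle.dump(c,open('pics/'+f+'.pkl','wb')); return c
def K(c):
    f=210/np.tan(np.radians(c['vfov']/2)); return np.array([[f,0,c['cx']],[0,f,c['cy']],[0,0,1.]])
def D(c): return np.array([c['k1'],0,0,0,0.])
def pose(c):
    return np.array(c['R']),np.array(c['t']).reshape(3)
def proj(c,X):
    R,t=pose(c); return cv2.projectPoints(np.float64(X).reshape(-1,1,3),cv2.Rodrigues(R)[0],t,K(c),D(c))[0].reshape(-1,2)
def onz(c,uv,z):
    R,t=pose(c); p=cv2.undistortPoints(np.float64(uv).reshape(-1,1,2),K(c),D(c)).reshape(-1,2)
    d=np.c_[p,np.ones(len(p))]@R; o=-R.T@t; return o+d*((z-o[2])/d[:,2])[:,None]
E
python3 - <<'E'
from h import *
s=manip.read_state(); print(s, manip.finger_overhang)
for n in('scene','side','wrist'):
    c=snap(n,n+'0'); print(n,{k:v for k,v in c.items() if k!='frame'})
a=[cv2.imread(f'pics/{n}0.png') for n in('scene','side','wrist')]
E
```

```text
{'clock': 0.0, 'joints': array([-1.38863704e+00,  3.00482771e-01,  1.52160856e+00, -4.93067782e-06,
        1.32070993e+00, -6.65789524e-02]), 'qd': array([-0.00131421,  0.00196536, -0.00024518,  0.00027661, -0.00027116,
        0.00131286]), 'effort': array([-2.99245774e-03, -5.31813025e+01, -3.52745390e+01,  7.07251928e-02,
        2.44299212e-02, -7.96303311e-05]), 'eef_pos': array([ 135.35816982, -532.80709199,  212.86830604]), 'eef_rot': array([-3.14038641e+00, -7.56431304e-05,  2.48739418e-01]), 'wrist_force': array([-0.01980055,  0.99256748,  0.01721038]), 'moment': array([-0.01253997,  0.01499329, -0.02349482]), 'finger_force': 0.0, 'finger_gap': 93.85024766001438} 8.0
scene {'vfov': 42.65245760725763, 'cx': 281.5284120939948, 'cy': 208.07477048172495, 'k1': -0.05335070473074141, 'R': array([[ 0.85431454, -0.51973151,  0.00508154],
       [-0.27609868, -0.46208024, -0.84276413],
       [ 0.44035915,  0.71858264, -0.53825905]]), 't': array([-465.99191814,  196.2268259 , 1231.72272002])}
side {'vfov': 47.521209884410986, 'cx': 273.5346402620738, 'cy': 207.13015351446052, 'k1': -0.07198784401660123, 'R': array([[ 0.99923541, -0.03861044,  0.00615011],
       [-0.01278741, -0.4714    , -0.88182681],
       [ 0.03694689,  0.88107393, -0.4715333 ]]), 't': array([-531.16091233,   41.10624852, 1279.78031582])}
wrist {'vfov': 71.82190650213062, 'cx': 273.89326423872257, 'cy': 215.01543456166723, 'k1': -0.0014929508980139439, 'hand_eye': array([[ 1.20284897e-03, -9.58496619e-01, -2.85101359e-01,
         8.33187737e+01],
       [ 9.99999261e-01,  1.20336310e-03,  1.73372094e-04,
         5.27432485e-01],
       [ 1.76903889e-04, -2.85101356e-01,  9.58497358e-01,
        -1.70570633e+02],
       [ 0.00000000e+00,  0.00000000e+00,  0.00000000e+00,
         1.00000000e+00]])}
```

View pics/scene0.png

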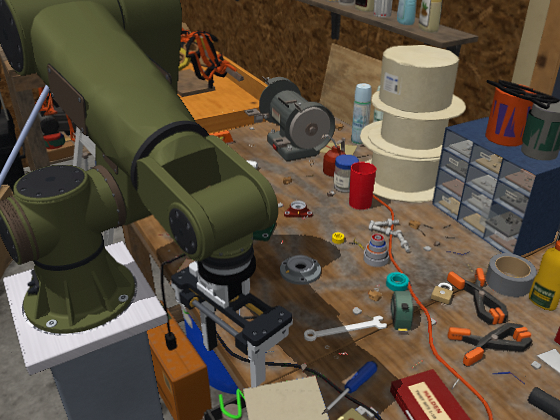

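View pics/side0.png

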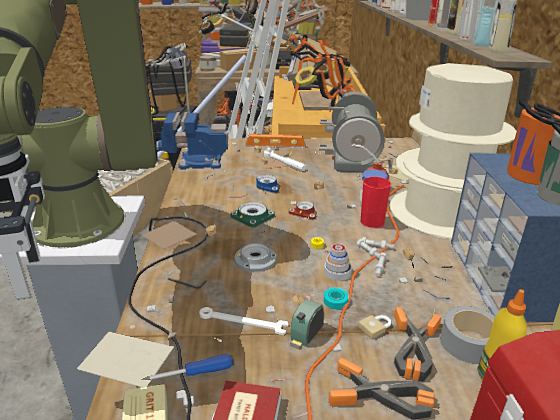

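Seen in the side picture: the stack is at (337,262). Housings are green (253,213), grey (255,256), blue (267,184) and red-brown (302,209). Possible confusions are the yellow look-alike at (318,243), against the red bearing on top of the stack at (337,247), and the turquoise ring at (336,297), against the orange-brown bearing in the stack. I choose the stack and will check it in a crop.

```bash
python3 - <<'E'
import cv2
a=cv2.imread('pics/side0.png')[165:315,215:405]; cv2.imwrite('pics/sc.png',cv2.resize(a,(760,600),interpolation=cv2.INTER_CUBIC))
a=cv2.imread('pics/scene0.png')[180:300,255:415]; cv2.imwrite('pics/scc.png',cv2.resize(a,(800,600),interpolation=cv2.INTER_CUBIC))
E
```

```text
(no output)
```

View pics/sc.png

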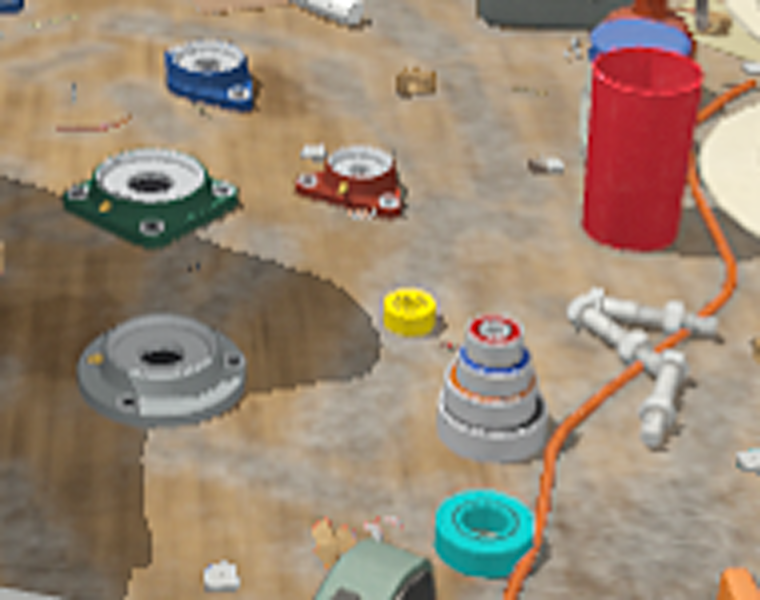

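View pics/scc.png

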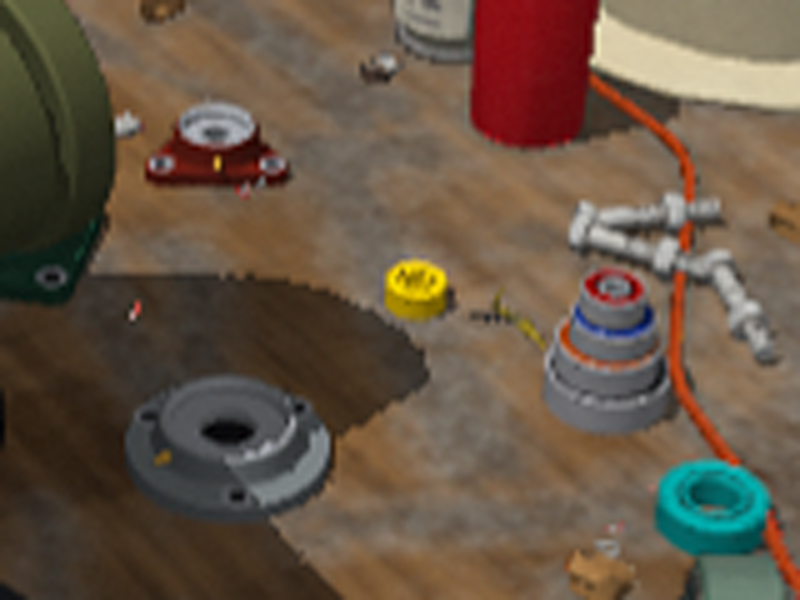

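The crops confirm the stack: red on top (side crop 495,330), then blue, orange-brown and black. The yellow ring (410,312) and the turquoise ring (487,533) stand apart from it.

```bash
python3 - <<'E'
from h import *
c=pickle.load(open('pics/side0.pkl','rb')); d=pickle.load(open('pics/scene0.pkl','rb'))
for n,uv,z in [('stack',(495,330),70),('green62',(150,176),24),('grey52',(161,344),24),('blue42',(208,57),24),('red32',(361,164),24),('yellow',(411,298),16),('turq',(486,515),18),('tape',(400,570),40),('redcupbase',(633,235),0),('redcuptop',(648,75),90)]:
    p=onz(c,(uv[0]/4+215-.4,uv[1]/4+165-.4),z)[0]; print(n,p.round(1),'scene',((proj(d,p)[0]-[255,180])*5).round())
for n,uv,z in [('stack',(613,288),70),('grey',(229,425),24),('red',(217,126),24),('yellow',(415,276),16),('turq',(714,492),18)]:
    print(n,onz(d,(uv[0]/5+255-.4,uv[1]/5+180-.4),z)[0].round(1))
E
```

```text
stack [ 664.8 -249.1   70. ] scene [608. 282.]
green62 [473.6  20.9  24. ] scene [ -2. 207.]
grey52 [ 480.2 -187.6   24. ] scene [219. 410.]
blue42 [518.2 213.9  24. ] scene [-93.  30.]
red32 [619.6  34.5  24. ] scene [213. 121.]
yellow [ 635.3 -128.3   16. ] scene [406. 267.]
turq [ 648.7 -345.4   18. ] scene [703. 484.]
tape [ 594.8 -413.6   40. ] scene [719. 572.]
redcupbase [799.1 -27.5   0. ] scene [529. 120.]
redcuptop [814.   34.5  90. ] scene [496. -66.]
stack [ 663.5 -252.6   70. ]
grey [ 478.  -197.6   24. ]
red [618.6  31.2  24. ]
yellow [ 634.8 -135.1   16. ]
turq [ 649.7 -350.9   18. ]
```

Emit:
{"op": "jog_arm", "data": {
  "series": [
    [0.3,0.16,0,0,0,0,0],
    [0.6,0.32,0,0,0,0,0],
    [0.88,0.47,0,0,0,0,0],
    [0.88,0.47,0,0,0,0,0]
  ],
  "grip_force": 15
}}

```text
clock: 0.48
eef_pos: [245.3, -474.0, 213.4]
eef_rot: [-3.141, -0.001, 0.253]
wrist_force: [-0.3, 0.6, -0.2]
finger_gap: 93.9
finger_force: 0.0
```

Emit:
{"op": "jog_arm", "data": {
  "series": [
    [0.3,0.16,0,0,0,0,0],
    [0.6,0.32,0,0,0,0,0],
    [0.9,0.47,0,0,0,0,0]
  ]
}}

```text
clock: 0.73
eef_pos: [350.0, -419.4, 213.4]
eef_rot: [-3.141, 0.0, 0.248]
wrist_force: [0.5, -0.3, 1.0]
finger_gap: 93.8
finger_force: 0.0
```

Emit:
{"op": "jog_arm", "data": {
  "series": [
    [0.3,0.16,0,0,0,0,0],
    [0.6,0.32,0,0,0,0,0],
    [0.9,0.47,0,0,0,0,0]
  ]
}}

```text
clock: 0.98
eef_pos: [458.5, -362.6, 213.4]
eef_rot: [-3.141, 0.0, 0.249]
wrist_force: [1.4, -0.6, 0.0]
finger_gap: 93.8
finger_force: 0.0
```

Emit:
{"op": "jog_arm", "data": {
  "series": [
    [0.3,0.16,-0.1,0,0,0,0],
    [0.6,0.32,-0.2,0,0,0,0],
    [0.9,0.47,-0.3,0,0,0,0]
  ]
}}

```text
clock: 1.23
eef_pos: [564.7, -307.2, 177.5]
eef_rot: [3.142, 0.0, 0.249]
wrist_force: [-0.3, -2.0, -0.4]
finger_gap: 93.7
finger_force: 0.0
```

Emit:
{"op": "jog_arm", "data": {
  "series": [
    [0.3,0.16,0,0,0,0,0],
    [0.6,0.32,0,0,0,0,0],
    [0.82,0.46,0,0,0,0,0],
    [0.82,0.46,0,0,0,0,0],
    [0.82,0.46,0,0,0,0,0]
  ]
}}

```text
clock: 1.65
eef_pos: [662.2, -252.2, 176.8]
eef_rot: [-3.141, 0.001, 0.251]
wrist_force: [-2.0, -0.0, 0.5]
finger_gap: 93.9
finger_force: 0.0
```

```bash
cat >> h.py <<'E'
from scipy.spatial.transform import Rotation
def wsnap(f):
    s=manip.read_state(); c=snap('wrist',f)
    T=np.eye(4); T[:3,:3]=Rotation.from_euler('xyz',s['eef_rot']).as_matrix(); T[:3,3]=s['eef_pos']
    M=np.linalg.inv(T@np.array(c['hand_eye'])); c['R'],c['t']=M[:3,:3],M[:3,3]
    pickle.dump(c,open('pics/'+f+'.pkl','wb')); return c,s
def draw(c,f,circ,box=None,k=1):
    im=cv2.resize(c['frame'][:,:,::-1],None,fx=k,fy=k,interpolation=cv2.INTER_CUBIC)
    for x,y,z,r,col in circ:
        a=np.linspace(0,6.3,90); P=proj(c,np.c_[x+r*np.cos(a),y+r*np.sin(a),0*a+z])
        cv2.polylines(im,[np.int32((P+.5)*k-.5).reshape(-1,1,2)],False,col,1)
    if box: im=im[box[1]*k:box[3]*k,box[0]*k:box[2]*k]
    cv2.imwrite('pics/'+f+'.png',im)
E
python3 - <<'E'
from h import *
c,s=wsnap('w1'); print(s['eef_pos'],proj(c,[[664,-251,70],[620,33,24]]))
draw(c,'w1d',[(664,-251,70,16,(0,255,0)),(664,-251,0,31,(0,255,0)),(480,-190,24,28,(0,255,0))])
E
```

```text
[ 662.19674846 -252.15002427  176.75129148] [[272.73574517 213.72387478]
 [ 18.18904895 177.97068377]]
```

View pics/w1d.png

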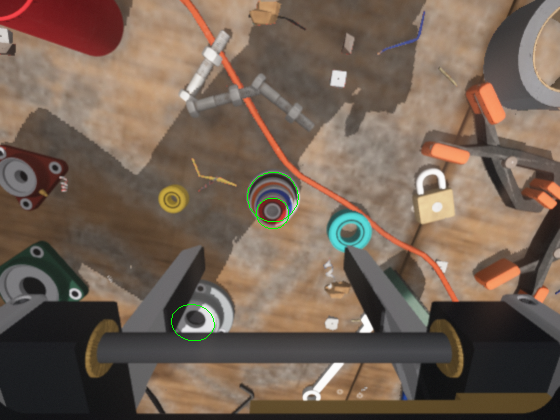

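The wrist view shows the stack's red top at about (272,210), 2–3 px from the prediction. The yellow ring (172,198) and the turquoise ring (349,231) stand apart. The cable passes to the upper right of the stack.

```bash
cat >> h.py <<'E'
def ell(c,uv,z,r0,lo,hi,show=0):
    """centre of coloured blob (HSV range) near uv, on plane z"""
    b=cv2.cvtColor(c['frame'],cv2.COLOR_RGB2HSV).astype(int)
    h=(b[...,0]-lo[0])%180; m=(h<=(hi[0]-lo[0])%180)&(b[...,1]>=lo[1])&(b[...,1]<=hi[1])&(b[...,2]>=lo[2])&(b[...,2]<=hi[2])
    yy,xx=np.mgrid[:420,:560]; m&=np.hypot(xx-uv[0],yy-uv[1])<r0
    p=np.c_[xx[m],yy[m]].astype(np.float32); h=cv2.convexHull(p); e=cv2.fitEllipse(h)
    return np.round(e[0],1),np.round(e[1],1),onz(c,e[0],z)[0].round(1),int(m.sum())
E
python3 - <<'E'
from h import *
c=pickle.load(open('pics/w1.pkl','rb'))
f=K(c)[0,0]; print('px/mm z70',f/(276.7))
print('red',ell(c,(272,211),70,17,(170,120,40),(188,255,255)))
print('blue',ell(c,(272,205),54,26,(108,90,40),(130,255,255)))
print('org',ell(c,(272,200),38,32,(5,110,60),(16,255,255)))
E
python3 - <<'E'
import cv2
a=cv2.imread('pics/w1.png')[160:240,225:325]; cv2.imwrite('pics/w1c.png',cv2.resize(a,(700,560),interpolation=cv2.INTER_CUBIC))
E
```

```text
px/mm z70 1.0480191294873944
red (array([271.9, 210.6]), array([26.3, 27.4]), array([ 666.9, -249.4,   70. ]), 311)
blue (array([274. , 205.2]), array([32.2, 34.8]), array([ 668.7, -251. ,   54. ]), 163)
org (array([275.7, 205. ]), array([41.6, 51.8]), array([ 665.3, -253.8,   38. ]), 210)
```

View pics/w1c.png

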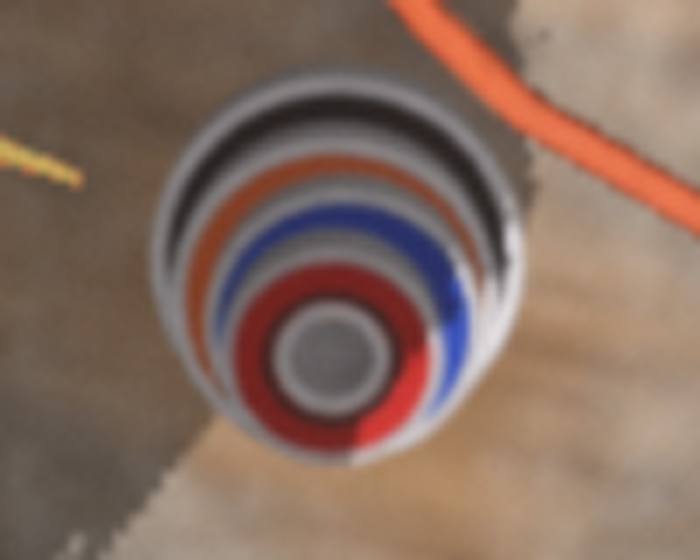

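The crop shows all four seals nearly concentric, with the red centre at (333,357), which is image pixel (272.5,211). Shift (+4.5,+2.5), then down to TCP z 70.

Emit:
{"op": "jog_arm", "data": {
  "series": [
    [0.038,0.02,-0.3,0,0,0,0],
    [0.038,0.02,-0.6,0,0,0,0],
    [0.038,0.02,-0.8,0,0,0,0],
    [0.038,0.02,-0.88,0,0,0,0.2],
    [0.038,0.02,-0.89,0,0,0,0.3],
    [0.038,0.02,-0.89,0,0,0,0.4],
    [0.038,0.02,-0.89,0,0,0,0.5]
  ],
  "grip_force": 12
}}

```text
clock: 2.28
eef_pos: [666.8, -251.6, 73.8]
eef_rot: [3.14, -0.003, 0.248]
wrist_force: [0.8, -0.0, 0.2]
finger_gap: 70.6
finger_force: 0.0
```

Emit:
{"op": "jog_arm", "data": {
  "series": [
    [0,0,0,0,0,0,0.8],
    [0,0,0,0,0,0,0.8],
    [0,0,0,0,0,0,0.8],
    [0,0,0,0,0,0,0.8],
    [0,0,0,0,0,0,0.8]
  ]
}}

```text
clock: 2.7
eef_pos: [666.3, -250.7, 71.5]
eef_rot: [3.141, -0.0, 0.249]
wrist_force: [-0.2, 0.2, 0.9]
finger_gap: 37.3
finger_force: 0.0
```

Emit:
{"op": "jog_arm", "data": {
  "series": [
    [0,0,0,0,0,0,0.9],
    [0,0,0,0,0,0,0.9],
    [0,0,0,0,0,0,0.9],
    [0,0,0,0,0,0,0.9],
    [0,0,0,0,0,0,0.9]
  ]
}}

```text
clock: 3.12
eef_pos: [666.3, -250.7, 71.3]
eef_rot: [3.142, -0.0, 0.249]
wrist_force: [-0.6, -0.5, 1.7]
finger_gap: 31.2
finger_force: 12.0
```

Emit:
{"op": "jog_arm", "data": {
  "series": [
    [0,0,0.08,0,0,0,0.9],
    [0,0,0.25,0,0,0,0.9],
    [0,0,0.5,0,0,0,0.9]
  ]
}}

```text
clock: 3.37
eef_pos: [665.1, -250.3, 129.8]
eef_rot: [-3.139, 0.004, 0.249]
wrist_force: [-1.3, -0.9, 0.1]
finger_gap: 31.5
finger_force: 12.0
```

Emit:
{"op": "jog_arm", "data": {
  "series": [
    [-0.04,0.2,0,0,0,0,0.9],
    [-0.09,0.5,0,0,0,0,0.9],
    [-0.13,0.79,0,0,0,0,0.9]
  ]
}}

```text
clock: 3.62
eef_pos: [650.1, -155.4, 132.1]
eef_rot: [3.141, -0.001, 0.247]
wrist_force: [0.6, 0.5, -1.2]
finger_gap: 31.1
finger_force: 12.0
```

Emit:
{"op": "jog_arm", "data": {
  "series": [
    [-0.04,0.27,0,0,0,0,0.9],
    [-0.09,0.53,0,0,0,0,0.9],
    [-0.13,0.79,0,0,0,0,0.9]
  ]
}}

```text
clock: 3.87
eef_pos: [634.5, -59.7, 132.0]
eef_rot: [3.141, -0.0, 0.249]
wrist_force: [0.5, 0.8, -0.5]
finger_gap: 31.7
finger_force: 12.0
```

Emit:
{"op": "jog_arm", "data": {
  "series": [
    [-0.04,0.27,0,0,0,0,0.9],
    [-0.09,0.53,0,0,0,0,0.9],
    [-0.13,0.72,0,0,0,0,0.9],
    [-0.13,0.79,0,0,0,0,0.9],
    [-0.13,0.79,0,0,0,0,0.9],
    [-0.13,0.79,0,0,0,0,0.9]
  ]
}}

```text
clock: 4.37
eef_pos: [619.7, 33.1, 131.6]
eef_rot: [3.141, -0.0, 0.249]
wrist_force: [0.1, -0.6, -0.5]
finger_gap: 31.1
finger_force: 12.0
```

```bash
python3 - <<'E'
from h import *
c,s=wsnap('w2'); print(s['eef_pos'],s['finger_gap'],proj(c,[620,33,24]))
draw(c,'w2d',[(620,33,24,18,(0,255,0))],(170,100,370,250),4)
E
```

```text
[619.721751    33.11391323 131.58399685] 31.135691120439898 [[273.45947026 215.3757386 ]]
```

View pics/w2d.png

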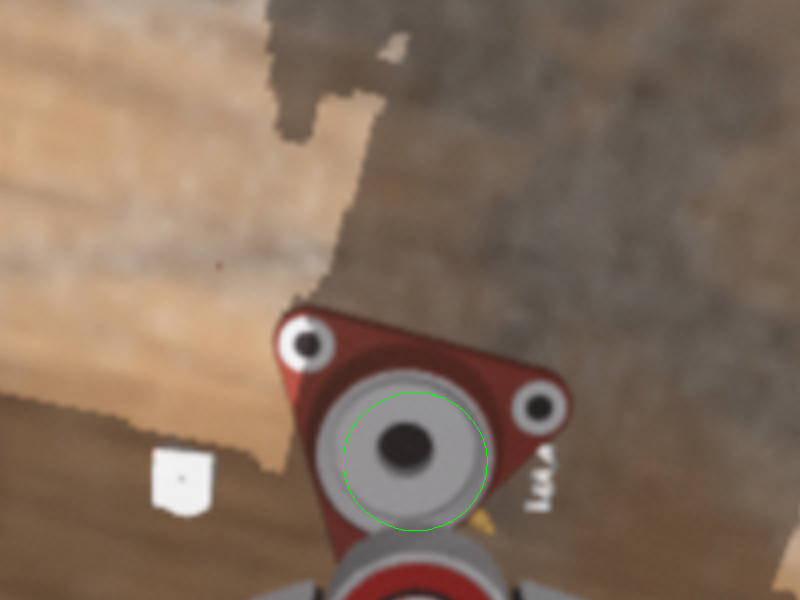

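The wrist view shows the red-brown housing with its mouth centred at crop (405,452), image (270.9,212.6). The held red bearing is below it.

```bash
python3 - <<'E'
from h import *
c1=pickle.load(open('pics/w1.pkl','rb'));c=pickle.load(open('pics/w2.pkl','rb'))
B=onz(c1,(272.3,210.8),70)[0];H=onz(c,(270.9,212.6),24)[0];print(B,H,'target',[666.3,-250.7]+(H-B)[:2])
print('inhand',ell(c,(274,260),130.3,30,(170,120,40),(188,255,255)))
E
```

```text
[ 666.82460679 -249.82897094   70.        ] [622.16916357  36.19044171  24.        ] target [621.64455678  35.31941265]
inhand (array([271.6, 257.7]), array([39.6, 50.1]), array([622.8,  34.8, 130.3]), 714)
```

```bash
python3 - <<'E'
from h import *
c=pickle.load(open('pics/w2.pkl','rb'))
c['frame'][:236]=0
for ctr in ((274,262),(274,265)): print('inhand',ell(c,ctr,130.3,26,(170,120,40),(188,255,255)))
draw(c,'w2e',[(619.7,33.1,130.3,16,(0,255,0))],(210,220,340,317),6)
E
```

```text
inhand (array([273.9, 260.1]), array([38.7, 42.6]), array([621.5,  33. , 130.3]), 710)
inhand (array([273.9, 260.1]), array([38.7, 42.6]), array([621.5,  33. , 130.3]), 710)
```

View pics/w2e.png

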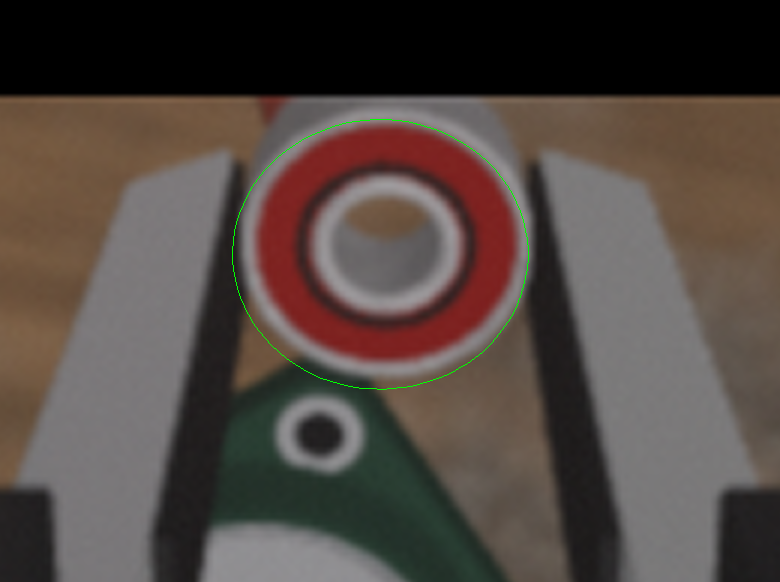

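Emit:
{"op": "jog_arm", "data": {
  "series": [
    [0.011,0.022,-0.2,0,0,0,0.9],
    [0.011,0.022,-0.45,0,0,0,0.9],
    [0.011,0.022,-0.6,0,0,0,0.9],
    [0.011,0.022,-0.66,0,0,0,0.9],
    [0.011,0.022,-0.68,0,0,0,0.9],
    [0.011,0.022,-0.69,0,0,0,0.9],
    [0.011,0.022,-0.7,0,0,0,0.9],
    [0.011,0.022,-0.71,0,0,0,0.9]
  ]
}}

```text
clock: 5.08
eef_pos: [621.5, 36.0, 47.3]
eef_rot: [3.141, -0.002, 0.249]
wrist_force: [-0.1, -0.7, 0.1]
finger_gap: 31.3
finger_force: 12.0
```

Emit:
{"op": "jog_arm", "data": {
  "series": [
    [0,0,-0.01,0,0,0,0.9],
    [0,0,-0.02,0,0,0,0.9],
    [0,0,-0.03,0,0,0,0.9],
    [0,0,-0.04,0,0,0,0.9],
    [0,0,-0.05,0,0,0,0.9],
    [0,0,-0.05,0,0,0,0.9]
  ]
}}

```text
clock: 5.58
eef_pos: [620.6, 36.3, 39.7]
eef_rot: [-3.141, 0.0, 0.249]
wrist_force: [-0.6, 1.8, -0.6]
finger_gap: 31.0
finger_force: 12.0
```

Emit:
{"op": "jog_arm", "data": {
  "series": [
    [0,0,-0.008,0,0,0,0.9],
    [0,0,-0.016,0,0,0,0.9],
    [0,0,-0.023,0,0,0,0.9],
    [0,0,-0.03,0,0,0,0.9],
    [0,0,-0.03,0,0,0,0.9]
  ]
}}

```text
clock: 6.0
eef_pos: [620.6, 36.3, 36.2]
eef_rot: [-3.141, 0.0, 0.249]
wrist_force: [0.3, -0.5, -0.3]
finger_gap: 31.0
finger_force: 12.0
```

Emit:
{"op": "jog_arm", "data": {
  "series": [
    [0,0,-0.005,0,0,0,0.9],
    [0,0,-0.01,0,0,0,0.9],
    [0,0,-0.01,0,0,0,0.9],
    [0,0,-0.01,0,0,0,0.9]
  ]
}}

```text
clock: 6.33
eef_pos: [620.8, 36.3, 35.3]
eef_rot: [3.142, -0.0, 0.249]
wrist_force: [0.0, 0.8, 0.6]
finger_gap: 31.7
finger_force: 12.0
```

Emit:
{"op": "jog_arm", "data": {
  "series": [
    [0,0,-0.005,0,0,0,0.9],
    [0,0,-0.005,0,0,0,0.9],
    [0,0,-0.005,0,0,0,0.9]
  ]
}}

```text
clock: 6.58
eef_pos: [621.1, 36.3, 35.2]
eef_rot: [3.141, -0.001, 0.249]
wrist_force: [0.4, 1.0, 5.7]
finger_gap: 31.2
finger_force: 12.0
```

Emit:
{"op": "jog_arm", "data": {
  "series": [
    [0,0,0,0,0,0,0.6],
    [0,0,0,0,0,0,0.55],
    [0,0,0,0,0,0,0.5],
    [0,0,0,0,0,0,0.4],
    [0,0,0.1,0,0,0,0.2],
    [0,0,0.4,0,0,0,0],
    [0,0,0.7,0,0,0,0],
    [0,0,1,0,0,0,0]
  ]
}}

```text
clock: 7.25
eef_pos: [620.4, 36.3, 156.9]
eef_rot: [-3.142, 0.0, 0.249]
wrist_force: [1.2, 0.1, -0.3]
finger_gap: 77.1
finger_force: 0.0
```

Emit:
{"op": "jog_arm", "data": {
  "series": [
    [0.05,-0.27,0,0,0,0,0],
    [0.09,-0.53,0,0,0,0,0],
    [0.12,-0.8,0,0,0,0,0]
  ]
}}

```text
clock: 7.5
eef_pos: [635.5, -60.5, 156.4]
eef_rot: [3.141, -0.002, 0.25]
wrist_force: [-0.6, 0.6, -0.1]
finger_gap: 93.6
finger_force: 0.0
```

Emit:
{"op": "jog_arm", "data": {
  "series": [
    [0.05,-0.27,0.05,0,0,0,0],
    [0.09,-0.53,0.05,0,0,0,0],
    [0.12,-0.8,0.05,0,0,0,0]
  ]
}}

```text
clock: 7.75
eef_pos: [649.8, -157.2, 162.0]
eef_rot: [3.141, -0.001, 0.249]
wrist_force: [-0.1, -0.3, -0.3]
finger_gap: 94.0
finger_force: 0.0
```

Emit:
{"op": "jog_arm", "data": {
  "series": [
    [0.05,-0.27,0,0,0,0,0],
    [0.09,-0.53,0,0,0,0,0],
    [0.12,-0.73,0,0,0,0,0],
    [0.12,-0.8,0,0,0,0,0],
    [0.12,-0.8,0,0,0,0,0],
    [0.12,-0.8,0,0,0,0,0]
  ]
}}

```text
clock: 8.25
eef_pos: [663.8, -251.0, 160.9]
eef_rot: [-3.141, -0.0, 0.249]
wrist_force: [0.6, 0.2, -0.2]
finger_gap: 94.0
finger_force: 0.0
```

```bash
python3 - <<'E'
from h import *
c,s=wsnap('w3'); print(s['eef_pos'],s['finger_gap'])
u=proj(c,[666.5,-250.5,54])[0]
print('blue',ell(c,u,54,20,(108,90,40),(130,255,255)))
draw(c,'w3d',[(666.5,-250.5,54,21,(0,255,0))],(int(u[0])-140,int(u[1])-105,int(u[0])+60,int(u[1])+45),4)
E
```

```text
[ 663.84080988 -251.02392385  160.91949514] 94.03162140138318
blue (array([273.9, 211.6]), array([35.7, 37. ]), array([ 668.2, -250.4,   54. ]), 493)
```

View pics/w3d.png

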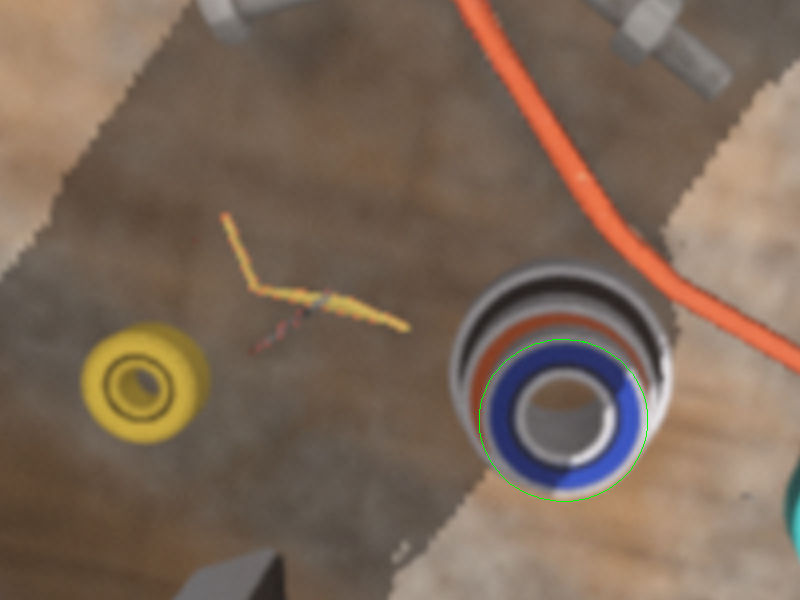

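The view shows the blue bearing on top at crop (562,418), concentric with those below. The yellow ring is at (145,385) and the cable is clear. Only a small correction is needed.

Emit:
{"op": "jog_arm", "data": {
  "series": [
    [0.03,0.001,-0.3,0,0,0,0],
    [0.03,0.001,-0.6,0,0,0,0],
    [0.03,0.001,-0.8,0,0,0,0],
    [0.03,0.001,-0.88,0,0,0,0.2],
    [0.03,0.001,-0.89,0,0,0,0.3],
    [0.03,0.001,-0.89,0,0,0,0.35],
    [0.03,0.001,-0.89,0,0,0,0.4]
  ],
  "grip_force": 15
}}

```text
clock: 8.88
eef_pos: [668.6, -251.5, 56.3]
eef_rot: [3.14, -0.003, 0.249]
wrist_force: [-0.2, 1.1, 0.2]
finger_gap: 70.8
finger_force: 0.0
```

Emit:
{"op": "jog_arm", "data": {
  "series": [
    [0,0,0,0,0,0,0.5],
    [0,0,0,0,0,0,0.6],
    [0,0,0,0,0,0,0.8],
    [0,0,0,0,0,0,0.8],
    [0,0,0,0,0,0,0.8],
    [0,0,0,0,0,0,0.8],
    [0,0,0,0,0,0,0.8],
    [0,0,0,0,0,0,0.8]
  ]
}}

```text
clock: 9.55
eef_pos: [667.7, -251.7, 54.2]
eef_rot: [3.141, -0.0, 0.249]
wrist_force: [-1.1, 0.4, 4.6]
finger_gap: 41.3
finger_force: 15.0
```

Emit:
{"op": "jog_arm", "data": {
  "series": [
    [0,0,0.08,0,0,0,0.8],
    [0,0,0.3,0,0,0,0.8],
    [0,0,0.64,0,0,0,0.8]
  ]
}}

```text
clock: 9.8
eef_pos: [665.9, -250.8, 127.6]
eef_rot: [-3.137, 0.006, 0.249]
wrist_force: [0.9, 0.1, -1.2]
finger_gap: 41.2
finger_force: 15.0
```

Emit:
{"op": "jog_arm", "data": {
  "series": [
    [-0.06,0.2,0,0,0,0,0.8],
    [-0.16,0.5,0,0,0,0,0.8],
    [-0.26,0.8,0,0,0,0,0.8],
    [-0.32,0.97,0,0,0,0,0.8]
  ]
}}

```text
clock: 10.13
eef_pos: [628.0, -132.2, 131.0]
eef_rot: [-3.141, 0.0, 0.25]
wrist_force: [0.5, 0.0, -1.0]
finger_gap: 41.3
finger_force: 15.0
```

Emit:
{"op": "jog_arm", "data": {
  "series": [
    [-0.1,0.32,0,0,0,0,0.8],
    [-0.21,0.64,0,0,0,0,0.8],
    [-0.32,0.97,0,0,0,0,0.8]
  ]
}}

```text
clock: 10.38
eef_pos: [589.8, -17.5, 130.9]
eef_rot: [-3.142, 0.0, 0.248]
wrist_force: [0.6, 0.9, -0.6]
finger_gap: 41.1
finger_force: 15.0
```

Emit:
{"op": "jog_arm", "data": {
  "series": [
    [-0.1,0.32,0,0,0,0,0.8],
    [-0.21,0.64,0,0,0,0,0.8],
    [-0.32,0.97,0,0,0,0,0.8]
  ]
}}

```text
clock: 10.63
eef_pos: [551.4, 99.0, 131.1]
eef_rot: [3.142, -0.0, 0.249]
wrist_force: [1.0, 0.8, -1.3]
finger_gap: 41.5
finger_force: 15.0
```

Emit:
{"op": "jog_arm", "data": {
  "series": [
    [-0.1,0.32,0,0,0,0,0.8],
    [-0.21,0.64,0,0,0,0,0.8],
    [-0.3,0.88,0,0,0,0,0.8],
    [-0.32,0.97,0,0,0,0,0.8],
    [-0.32,0.97,0,0,0,0,0.8],
    [-0.32,0.97,0,0,0,0,0.8]
  ]
}}

```text
clock: 11.13
eef_pos: [514.2, 213.6, 130.8]
eef_rot: [3.141, -0.0, 0.25]
wrist_force: [0.4, -0.4, -1.8]
finger_gap: 41.2
finger_force: 15.0
```

```bash
python3 - <<'E'
from h import *
c,s=wsnap('w4'); p=s['eef_pos'];print(p,s['finger_gap'])
d=c['frame'].copy(); c2=dict(c); c2['frame']=d.copy(); c2['frame'][:228]=0
z=p[2]-54.2+54
u=proj(c,[p[0],p[1],z])[0]
print('inhand',u,ell(c2,u,z,36,(108,90,40),(130,255,255)))
draw(c,'w4d',[(518,214,24,26,(0,255,0)),(p[0],p[1],z,21,(0,0,255))],(170,150,370,300),4)
E
```

```text
[514.17383318 213.59416869 130.77661338] 41.166334321751044
inhand [272.9703159  263.24225649] (array([273.9, 261.7]), array([52.4, 58. ]), array([515.4, 213.3, 130.6]), 1209)
```

View pics/w4d.png

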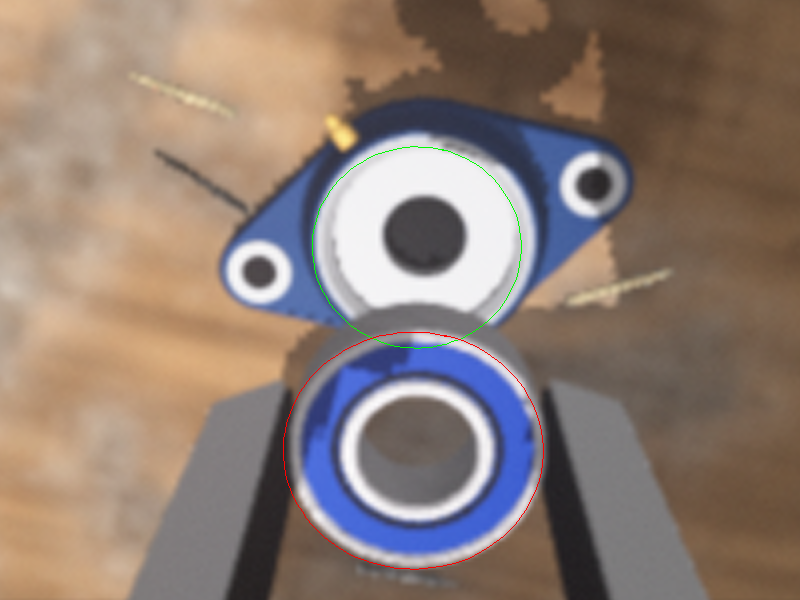

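The blue housing's mouth centre is at crop (425,233), image (275.9,207.9), and the held blue bearing is level at (273.9,261.7).

```bash
python3 - <<'E'
from h import *
c=pickle.load(open('pics/w4.pkl','rb'))
H=onz(c,(275.9,207.9),24)[0];h2=onz(c,(170+425/4-.4,150+235/4-.4),18)[0];print(H,h2)
print('m1',H[:2]-[668.2,-250.4]+[667.7,-251.7]-[514.2,213.6],'m2',H[:2]-[515.4,213.3])
E
```

```text
[522.73905274 213.11513453  24.        ] [520.70574109 212.60080863  18.        ]
m1 [ 8.03905274 -1.78486547] m2 [ 7.33905274 -0.18486547]
```

```bash
cat >> h.py <<'E'
from scipy.optimize import least_squares
def rim(c,x,y,r,angs,inside,z=24,dr=7):
    """fit circle centre (r free, robust) from the inside->outside boundary along world rays; inside(hsv)->bool"""
    hsv=cv2.cvtColor(c['frame'],cv2.COLOR_RGB2HSV)
    P=[]
    for a in angs:
        rr=np.arange(r-dr,r+dr,.15); X=np.c_[x+rr*np.cos(a),y+rr*np.sin(a),0*rr+z]; uv=proj(c,X).astype(np.float32)
        v=cv2.remap(cv2.cvtColor(hsv,cv2.COLOR_HSV2RGB),uv[None,:,0],uv[None,:,1],cv2.INTER_LINEAR)
        m=inside(cv2.cvtColor(v,cv2.COLOR_RGB2HSV)[0].astype(int))
        if m[:10].all() and not m.all(): P.append(X[np.argmin(m),:2])
    P=np.array(P); f=least_squares(lambda q:np.hypot(P[:,0]-q[0],P[:,1]-q[1])-q[2],[x,y,r],loss='soft_l1',f_scale=.4)
    return f.x.round(2),len(P),np.abs(f.fun).mean().round(2)
E
python3 - <<'E'
from h import *
c=pickle.load(open('pics/w4.pkl','rb'))
A=np.radians(np.arange(-75,106,4))+.25
for s in (60,80,100): print(rim(c,521.5,213,26,A,lambda h:(h[:,1]<s)))
c=pickle.load(open('pics/w2.pkl','rb'))
for s in (60,80,100): print(rim(c,622,36,21,A,lambda h:(h[:,1]<s)))
E
```

```text
(array([520.37, 212.65,  27.47]), 46, np.float64(0.08))
(array([520.49, 212.67,  27.82]), 46, np.float64(0.09))
(array([521.8 , 213.46,  28.11]), 36, np.float64(1.22))
(array([620.84,  36.07,  22.35]), 46, np.float64(0.08))
(array([620.9 ,  36.07,  22.61]), 46, np.float64(0.07))
(array([620.95,  36.12,  22.89]), 46, np.float64(0.08))
```

Emit:
{"op": "jog_arm", "data": {
  "series": [
    [0.047,-0.007,-0.2,0,0,0,0.8],
    [0.047,-0.007,-0.45,0,0,0,0.8],
    [0.047,-0.007,-0.6,0,0,0,0.8],
    [0.047,-0.007,-0.66,0,0,0,0.8],
    [0.047,-0.007,-0.68,0,0,0,0.8],
    [0.047,-0.007,-0.69,0,0,0,0.8],
    [0.047,-0.007,-0.7,0,0,0,0.8],
    [0.047,-0.007,-0.71,0,0,0,0.8]
  ]
}}

```text
clock: 11.85
eef_pos: [520.4, 213.0, 46.6]
eef_rot: [-3.141, -0.002, 0.249]
wrist_force: [-0.4, -1.0, -0.9]
finger_gap: 41.3
finger_force: 15.0
```

Emit:
{"op": "jog_arm", "data": {
  "series": [
    [0,0,-0.01,0,0,0,0.8],
    [0,0,-0.02,0,0,0,0.8],
    [0,0,-0.03,0,0,0,0.8],
    [0,0,-0.04,0,0,0,0.8],
    [0,0,-0.05,0,0,0,0.8],
    [0,0,-0.05,0,0,0,0.8]
  ]
}}

```text
clock: 12.35
eef_pos: [519.5, 213.0, 39.2]
eef_rot: [3.142, 0.0, 0.249]
wrist_force: [-0.9, -0.5, -2.1]
finger_gap: 41.4
finger_force: 15.0
```

Emit:
{"op": "jog_arm", "data": {
  "series": [
    [0,0,-0.008,0,0,0,0.8],
    [0,0,-0.016,0,0,0,0.8],
    [0,0,-0.024,0,0,0,0.8],
    [0,0,-0.032,0,0,0,0.8],
    [0,0,-0.036,0,0,0,0.8],
    [0,0,-0.036,0,0,0,0.8]
  ]
}}

```text
clock: 12.85
eef_pos: [519.6, 213.0, 35.0]
eef_rot: [3.142, 0.0, 0.249]
wrist_force: [0.6, -0.3, -0.6]
finger_gap: 41.2
finger_force: 15.0
```

Emit:
{"op": "jog_arm", "data": {
  "series": [
    [0,0,-0.004,0,0,0,0.8],
    [0,0,-0.004,0,0,0,0.8]
  ]
}}

```text
clock: 13.02
eef_pos: [519.6, 213.0, 34.6]
eef_rot: [3.142, 0.0, 0.249]
wrist_force: [0.6, -0.4, -0.4]
finger_gap: 41.4
finger_force: 15.0
```

Emit:
{"op": "jog_arm", "data": {
  "series": [
    [0,0,-0.004,0,0,0,0.8],
    [0,0,-0.004,0,0,0,0.8],
    [0,0,-0.004,0,0,0,0.8]
  ]
}}

```text
clock: 13.27
eef_pos: [519.7, 213.1, 34.2]
eef_rot: [-3.142, -0.0, 0.249]
wrist_force: [0.1, 0.2, 0.4]
finger_gap: 41.0
finger_force: 15.0
```

Emit:
{"op": "jog_arm", "data": {
  "series": [
    [0,0,-0.003,0,0,0,0.8],
    [0,0,-0.003,0,0,0,0.8],
    [0,0,-0.003,0,0,0,0.8]
  ]
}}

```text
clock: 13.52
eef_pos: [519.9, 213.1, 34.2]
eef_rot: [-3.142, -0.001, 0.249]
wrist_force: [-1.0, -0.2, 6.0]
finger_gap: 41.5
finger_force: 15.0
```

Emit:
{"op": "jog_arm", "data": {
  "series": [
    [0,0,0,0,0,0,0.5],
    [0,0,0,0,0,0,0.45],
    [0,0,0,0,0,0,0.4],
    [0,0,0,0,0,0,0.3],
    [0,0,0.1,0,0,0,0.1],
    [0,0,0.4,0,0,0,0],
    [0,0,0.7,0,0,0,0],
    [0,0,0.93,0,0,0,0]
  ]
}}

```text
clock: 14.18
eef_pos: [519.9, 213.1, 148.9]
eef_rot: [-3.141, -0.002, 0.249]
wrist_force: [-0.1, 0.6, 1.4]
finger_gap: 86.5
finger_force: 0.0
```

Emit:
{"op": "jog_arm", "data": {
  "series": [
    [0.1,-0.32,0,0,0,0,0],
    [0.2,-0.64,0,0,0,0,0],
    [0.305,-0.97,0,0,0,0,0]
  ]
}}

```text
clock: 14.43
eef_pos: [556.5, 95.7, 147.0]
eef_rot: [3.141, -0.002, 0.251]
wrist_force: [0.7, -0.2, -0.1]
finger_gap: 94.1
finger_force: 0.0
```

Emit:
{"op": "jog_arm", "data": {
  "series": [
    [0.1,-0.32,0,0,0,0,0],
    [0.2,-0.64,0,0,0,0,0],
    [0.305,-0.97,0,0,0,0,0]
  ]
}}

```text
clock: 14.68
eef_pos: [593.0, -21.6, 146.5]
eef_rot: [3.141, -0.001, 0.249]
wrist_force: [0.9, -0.0, -0.2]
finger_gap: 94.0
finger_force: 0.0
```

Emit:
{"op": "jog_arm", "data": {
  "series": [
    [0.1,-0.32,0,0,0,0,0],
    [0.2,-0.64,0,0,0,0,0],
    [0.305,-0.97,0,0,0,0,0]
  ]
}}

```text
clock: 14.93
eef_pos: [629.6, -138.1, 146.5]
eef_rot: [3.141, -0.001, 0.249]
wrist_force: [0.8, 0.8, -0.1]
finger_gap: 94.1
finger_force: 0.0
```

Emit:
{"op": "jog_arm", "data": {
  "series": [
    [0.1,-0.32,0,0,0,0,0],
    [0.2,-0.64,0,0,0,0,0],
    [0.29,-0.9,0,0,0,0,0],
    [0.305,-0.97,0,0,0,0,0],
    [0.305,-0.97,0,0,0,0,0],
    [0.305,-0.97,0,0,0,0,0]
  ]
}}

```text
clock: 15.43
eef_pos: [665.8, -252.0, 145.6]
eef_rot: [-3.141, 0.0, 0.249]
wrist_force: [0.3, 0.3, -0.4]
finger_gap: 94.0
finger_force: 0.0
```

```bash
python3 - <<'E'
from h import *
c,s=wsnap('w5'); print(s['eef_pos'],s['finger_gap'])
u=proj(c,[667,-251,38])[0]
for v in (90,110,130): print('orange',u,ell(c,u,38,23,(3,v,50),(18,255,255)))
A=np.radians(np.arange(-60,91,5))+.25
draw(c,'w5d',[(667.5,-251,38,26,(0,255,0)),(667.5,-251,0,31,(0,0,255))],(int(u[0])-100,int(u[1])-75,int(u[0])+100,int(u[1])+75),4)
E
```

```text
[ 665.80396829 -252.02558513  145.55063902] 93.95929110389362
orange [272.6639608  214.20973258] (array([271.8, 213.5]), array([43.4, 45.2]), array([ 667.5, -250. ,   38. ]), 975)
orange [272.6639608  214.20973258] (array([271.8, 213.4]), array([43.3, 44.9]), array([ 667.6, -249.9,   38. ]), 744)
orange [272.6639608  214.20973258] (array([271.6, 213.3]), array([43.1, 44.5]), array([ 667.7, -249.8,   38. ]), 697)
```

Emit:
{"op": "jog_arm", "data": {
  "series": [
    [0.01,0.01,-0.3,0,0,0,0],
    [0.01,0.01,-0.6,0,0,0,0],
    [0.01,0.01,-0.8,0,0,0,0],
    [0.01,0.01,-0.89,0,0,0,0.2],
    [0.01,0.01,-0.911,0,0,0,0.3],
    [0.01,0.01,-0.911,0,0,0,0.35],
    [0.01,0.01,-0.911,0,0,0,0.4]
  ],
  "grip_force": 20
}}

```text
clock: 16.07
eef_pos: [668.2, -251.2, 38.5]
eef_rot: [3.14, -0.002, 0.249]
wrist_force: [0.9, 0.4, 0.1]
finger_gap: 70.8
finger_force: 0.0
```

Emit:
{"op": "jog_arm", "data": {
  "series": [
    [0,0,0,0,0,0,0.45],
    [0,0,0,0,0,0,0.6],
    [0,0,0,0,0,0,0.7],
    [0,0,0,0,0,0,0.7],
    [0,0,0,0,0,0,0.7],
    [0,0,0,0,0,0,0.7],
    [0,0,0,0,0,0,0.7]
  ]
}}

```text
clock: 16.65
eef_pos: [667.7, -251.5, 37.2]
eef_rot: [3.141, -0.001, 0.249]
wrist_force: [-1.5, 0.9, 6.1]
finger_gap: 51.3
finger_force: 20.0
```

Emit:
{"op": "jog_arm", "data": {
  "series": [
    [0,0,0.08,0,0,0,0.7],
    [0,0,0.3,0,0,0,0.7],
    [0,0,0.6,0,0,0,0.7],
    [0,0,0.78,0,0,0,0.7]
  ]
}}

```text
clock: 16.98
eef_pos: [667.7, -251.6, 133.5]
eef_rot: [3.14, -0.002, 0.249]
wrist_force: [0.8, -0.0, -1.0]
finger_gap: 51.0
finger_force: 20.0
```

Emit:
{"op": "jog_arm", "data": {
  "series": [
    [-0.2,0.06,0,0,0,0,0.7],
    [-0.5,0.15,0,0,0,0,0.7],
    [-0.79,0.25,0,0,0,0,0.7]
  ]
}}

```text
clock: 17.23
eef_pos: [570.9, -221.0, 129.8]
eef_rot: [3.141, -0.0, 0.249]
wrist_force: [1.4, -0.9, -0.9]
finger_gap: 51.0
finger_force: 20.0
```

Emit:
{"op": "jog_arm", "data": {
  "series": [
    [-0.3,0.09,0,0,0,0,0.7],
    [-0.58,0.18,0,0,0,0,0.7],
    [-0.74,0.23,0,0,0,0,0.7],
    [-0.79,0.25,0,0,0,0,0.7],
    [-0.79,0.25,0,0,0,0,0.7],
    [-0.79,0.25,0,0,0,0,0.7]
  ]
}}

```text
clock: 17.73
eef_pos: [478.4, -191.7, 130.3]
eef_rot: [3.141, -0.001, 0.249]
wrist_force: [0.5, -0.7, -1.8]
finger_gap: 51.3
finger_force: 20.0
```

```bash
python3 - <<'E'
from h import *
c,s=wsnap('w6'); p=s['eef_pos'];print(p,s['finger_gap'])
c2=dict(c); c2['frame']=c['frame'].copy(); c2['frame'][:222]=0
z=p[2]-37.2+38
u=proj(c,[p[0],p[1],z])[0]
print('inhand',u,ell(c2,u,z,42,(3,110,50),(18,255,255)))
draw(c,'w6d',[(479,-192,24,31,(0,255,0)),(p[0],p[1],z,26,(0,0,255))],(170,130,370,280),4)
E
```

```text
[ 478.43245355 -191.71166408  130.32375192] 51.295470376171764
inhand [272.96715167 263.93243864] (array([274.6, 263. ]), array([65.5, 82.6]), array([ 479.4, -192.6,  131.1]), 2055)
```

View pics/w6d.png

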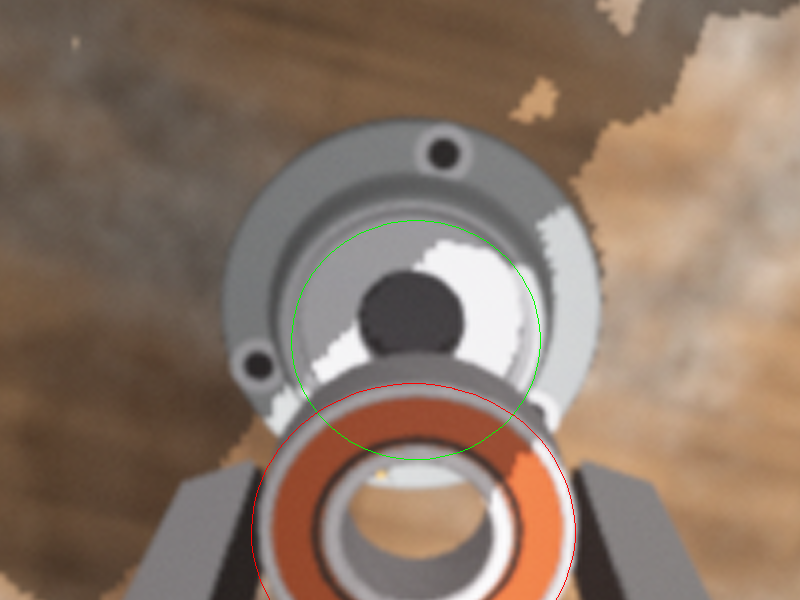

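The grey housing's shaft hole is centred at crop (411,318), and the held orange-brown bearing is level. I'll fit the flange edge and the hole.

```bash
python3 - <<'E'
from h import *
c=pickle.load(open('pics/w6.pkl','rb'))
x,y=onz(c,(170+411/4-.4,130+318/4-.4),18)[0][:2]; print('hole guess',x,y)
A=np.radians(np.arange(-60,91,4))+.25
print('hole',[rim(c,x,y,13.5,np.radians(np.arange(-100,121,4))+.25,lambda h:h[:,2]<t,18,6) for t in (95,110)])
for s in (50,60,70): print('flange',rim(c,x,y,50,A,lambda h:h[:,1]<s,10,7))
for r,b in ((34,3),): pass
c2=pickle.load(open('pics/w4.pkl','rb')); x4,y4=onz(c2,(170+425/4-.4,150+235/4-.4),18)[0][:2]
print('hole42',rim(c2,x4,y4,10.5,np.radians(np.arange(0,360,6)),lambda h:h[:,2]<110,18,5))
c2=pickle.load(open('pics/w6.pkl','rb')); c2['frame'][:238]=0
c2['frame'][:, :205]=0
p=proj(c,[478.4,-191.7,131.1])[0]
print(ell(c2,p,131.1,38,(3,130,50),(13,255,255)))
E
```

```text
hole guess 483.5624974342802 -189.47904934003375
hole [(array([ 482.78, -189.28,   12.8 ]), 56, np.float64(0.24)), (array([ 482.83, -189.23,   13.04]), 56, np.float64(0.27))]
flange (array([ 481.82, -189.45,   50.75]), 32, np.float64(0.34))
flange (array([ 480.94, -189.39,   51.74]), 29, np.float64(0.31))
flange (array([ 482.17, -189.26,   50.89]), 27, np.float64(0.41))
hole42 (array([520.57, 212.73,   9.89]), 60, np.float64(0.1))
(array([273.9, 262.2]), array([65.2, 71.7]), array([ 479.8, -192. ,  131.1]), 1496)
```

Emit:
{"op": "jog_arm", "data": {
  "series": [
    [0.028,0.02,-0.2,0,0,0,0.7],
    [0.028,0.02,-0.45,0,0,0,0.7],
    [0.028,0.02,-0.6,0,0,0,0.7],
    [0.028,0.02,-0.66,0,0,0,0.7],
    [0.028,0.02,-0.67,0,0,0,0.7],
    [0.028,0.02,-0.68,0,0,0,0.7],
    [0.028,0.02,-0.69,0,0,0,0.7],
    [0.028,0.02,-0.7,0,0,0,0.7]
  ]
}}

```text
clock: 18.45
eef_pos: [481.7, -189.3, 46.7]
eef_rot: [3.14, -0.001, 0.249]
wrist_force: [-0.1, 0.3, -1.1]
finger_gap: 51.5
finger_force: 20.0
```

Emit:
{"op": "jog_arm", "data": {
  "series": [
    [0,0,-0.01,0,0,0,0.7],
    [0,0,-0.02,0,0,0,0.7],
    [0,0,-0.03,0,0,0,0.7],
    [0,0,-0.04,0,0,0,0.7],
    [0,0,-0.05,0,0,0,0.7],
    [0,0,-0.05,0,0,0,0.7]
  ]
}}

```text
clock: 18.95
eef_pos: [480.9, -188.9, 39.4]
eef_rot: [-3.141, 0.0, 0.249]
wrist_force: [0.1, -0.3, -1.6]
finger_gap: 51.1
finger_force: 20.0
```

Emit:
{"op": "jog_arm", "data": {
  "series": [
    [0,0,-0.008,0,0,0,0.7],
    [0,0,-0.016,0,0,0,0.7],
    [0,0,-0.024,0,0,0,0.7],
    [0,0,-0.03,0,0,0,0.7],
    [0,0,-0.03,0,0,0,0.7]
  ]
}}

```text
clock: 19.37
eef_pos: [480.9, -188.9, 35.9]
eef_rot: [-3.141, 0.0, 0.249]
wrist_force: [-0.8, -0.3, -1.7]
finger_gap: 50.9
finger_force: 20.0
```

Emit:
{"op": "jog_arm", "data": {
  "series": [
    [0,0,-0.004,0,0,0,0.7],
    [0,0,-0.004,0,0,0,0.7],
    [0,0,-0.004,0,0,0,0.7]
  ]
}}

```text
clock: 19.62
eef_pos: [481.0, -189.0, 35.6]
eef_rot: [-3.142, -0.0, 0.249]
wrist_force: [-0.6, 0.2, -2.2]
finger_gap: 51.2
finger_force: 20.0
```

Emit:
{"op": "jog_arm", "data": {
  "series": [
    [0,0,-0.004,0,0,0,0.7],
    [0,0,-0.004,0,0,0,0.7],
    [0,0,-0.004,0,0,0,0.7]
  ]
}}

```text
clock: 19.87
eef_pos: [481.1, -189.0, 35.2]
eef_rot: [3.141, -0.0, 0.249]
wrist_force: [-0.5, -0.7, -0.4]
finger_gap: 51.9
finger_force: 20.0
```

Emit:
{"op": "jog_arm", "data": {
  "series": [
    [0,0,-0.003,0,0,0,0.7],
    [0,0,-0.003,0,0,0,0.7],
    [0,0,-0.003,0,0,0,0.7]
  ]
}}

```text
clock: 20.12
eef_pos: [481.3, -189.1, 35.2]
eef_rot: [3.141, -0.001, 0.249]
wrist_force: [-2.6, 0.3, 6.3]
finger_gap: 51.4
finger_force: 20.0
```

Emit:
{"op": "jog_arm", "data": {
  "series": [
    [0,0,0,0,0,0,0.4],
    [0,0,0,0,0,0,0.35],
    [0,0,0,0,0,0,0.3],
    [0,0,0,0,0,0,0.2],
    [0,0,0.1,0,0,0,0.1],
    [0,0,0.4,0,0,0,0],
    [0,0,0.7,0,0,0,0],
    [0,0,0.77,0,0,0,0]
  ]
}}

```text
clock: 20.78
eef_pos: [482.7, -189.7, 132.1]
eef_rot: [3.137, -0.005, 0.249]
wrist_force: [0.3, -1.0, 0.9]
finger_gap: 93.2
finger_force: 0.0
```

Emit:
{"op": "jog_arm", "data": {
  "series": [
    [0.26,-0.09,0,0,0,0,0],
    [0.52,-0.18,0,0,0,0,0],
    [0.77,-0.26,0,0,0,0,0]
  ]
}}

```text
clock: 21.03
eef_pos: [574.6, -220.7, 127.3]
eef_rot: [3.141, -0.001, 0.249]
wrist_force: [-0.5, -0.5, 0.1]
finger_gap: 94.2
finger_force: 0.0
```

Emit:
{"op": "jog_arm", "data": {
  "series": [
    [0.26,-0.09,0,0,0,0,0],
    [0.52,-0.18,0,0,0,0,0],
    [0.7,-0.24,0,0,0,0,0],
    [0.77,-0.26,0,0,0,0,0],
    [0.77,-0.26,0,0,0,0,0],
    [0.77,-0.26,0,0,0,0,0]
  ]
}}

```text
clock: 21.53
eef_pos: [665.4, -251.2, 126.0]
eef_rot: [-3.141, 0.001, 0.249]
wrist_force: [-0.1, -0.4, -0.6]
finger_gap: 94.2
finger_force: 0.0
```

```bash
python3 - <<'E'
from h import *
c,s=wsnap('w7'); print(s['eef_pos'],s['finger_gap'])
u=proj(c,[667,-251,20])[0]
for v in (70,85): print('black',u,ell(c,u,20,27,(0,0,0),(179,255,v)))
draw(c,'w7d',[(667.5,-250.6,20,31,(0,255,0)),(667.5,-250.6,0,47,(0,0,255))],(int(u[0])-100,int(u[1])-75,int(u[0])+100,int(u[1])+75),4)
E
```

```text
[ 665.39894721 -251.18326173  125.95132132] 94.1605775411284
black [273.62605568 214.3895753 ] (array([272.8, 212.4]), array([49.1, 53.3]), array([ 668.8, -249.7,   20. ]), 952)
black [273.62605568 214.3895753 ] (array([272.9, 212.6]), array([49.6, 53.5]), array([ 668.6, -249.9,   20. ]), 1007)
```

View pics/w7d.png

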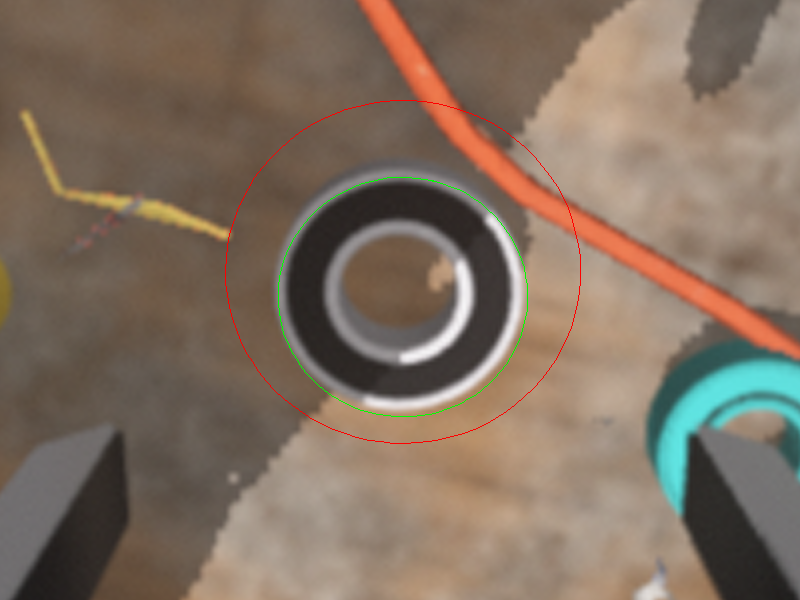

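The black bearing stands alone, centred at crop (400,290). The cable is at upper right and the turquoise ring at lower right. I'll preclose to about 74 mm and turn −7° so the right finger passes between them.

Emit:
{"op": "jog_arm", "data": {
  "series": [
    [0.02,0.007,-0.1,0,0,-0.078,0.21],
    [0.02,0.007,-0.3,0,0,-0.078,0.21],
    [0.02,0.007,-0.5,0,0,-0.078,0.21],
    [0.02,0.007,-0.5,0,0,-0.078,0.21]
  ],
  "grip_force": 25
}}

```text
clock: 21.92
eef_pos: [665.5, -249.5, 62.4]
eef_rot: [-3.138, 0.006, 0.126]
wrist_force: [-0.3, 0.4, -1.3]
finger_gap: 75.1
finger_force: 0.0
```

Emit:
{"op": "jog_arm", "data": {
  "series": [
    [0,0,-0.2,0,0,0,0.21],
    [0,0,-0.33,0,0,0,0.21],
    [0,0,-0.39,0,0,0,0.21],
    [0,0,-0.412,0,0,0,0.21],
    [0,0,-0.412,0,0,0,0.21],
    [0,0,-0.412,0,0,0,0.21]
  ]
}}

```text
clock: 22.42
eef_pos: [668.6, -250.7, 18.9]
eef_rot: [3.141, -0.001, 0.126]
wrist_force: [0.6, -0.3, 0.1]
finger_gap: 74.2
finger_force: 0.0
```

Emit:
{"op": "jog_arm", "data": {
  "series": [
    [0,0,0,0,0,0,0.3],
    [0,0,0,0,0,0,0.4],
    [0,0,0,0,0,0,0.6],
    [0,0,0,0,0,0,0.6],
    [0,0,0,0,0,0,0.6]
  ]
}}

```text
clock: 22.83
eef_pos: [668.5, -250.6, 18.6]
eef_rot: [3.141, -0.001, 0.126]
wrist_force: [-1.6, 1.2, 5.5]
finger_gap: 60.8
finger_force: 25.0
```

Emit:
{"op": "jog_arm", "data": {
  "series": [
    [0,0,0.08,0,0,0,0.6],
    [0,0,0.3,0,0,0,0.6],
    [0,0,0.6,0,0,0,0.6],
    [0,0,0.88,0,0,0,0.6],
    [0,0,0.94,0,0,0,0.6]
  ]
}}

```text
clock: 23.25
eef_pos: [669.8, -251.3, 137.5]
eef_rot: [3.137, -0.007, 0.126]
wrist_force: [-0.4, 0.1, -1.5]
finger_gap: 61.0
finger_force: 25.0
```

Emit:
{"op": "jog_arm", "data": {
  "series": [
    [-0.12,0.16,0,0,0,0,0.6],
    [-0.32,0.45,0,0,0,0,0.6],
    [-0.54,0.75,0,0,0,0,0.6]
  ]
}}

```text
clock: 23.5
eef_pos: [604.0, -162.8, 129.3]
eef_rot: [-3.141, 0.001, 0.125]
wrist_force: [1.8, 1.1, -3.1]
finger_gap: 61.1
finger_force: 25.0
```

Emit:
{"op": "jog_arm", "data": {
  "series": [
    [-0.18,0.25,0,0,0,0,0.6],
    [-0.36,0.5,0,0,0,0,0.6],
    [-0.54,0.75,0,0,0,0,0.6]
  ]
}}

```text
clock: 23.75
eef_pos: [538.9, -72.1, 129.9]
eef_rot: [-3.141, 0.001, 0.126]
wrist_force: [1.2, -0.2, -1.9]
finger_gap: 61.5
finger_force: 25.0
```

Emit:
{"op": "jog_arm", "data": {
  "series": [
    [-0.18,0.25,0,0,0,0,0.6],
    [-0.36,0.5,0,0,0,0,0.6],
    [-0.5,0.7,0,0,0,0,0.6],
    [-0.54,0.75,0,0,0,0,0.6],
    [-0.54,0.75,0,0,0,0,0.6],
    [-0.54,0.75,0,0,0,0,0.6]
  ]
}}

```text
clock: 24.25
eef_pos: [476.2, 16.4, 130.6]
eef_rot: [3.141, -0.0, 0.127]
wrist_force: [-0.6, -0.8, -3.0]
finger_gap: 61.4
finger_force: 25.0
```

```bash
python3 - <<'E'
from h import *
c,s=wsnap('w8'); p=s['eef_pos'];print(p,s['finger_gap'])
c2=dict(c); c2['frame']=c['frame'].copy(); c2['frame'][:215]=255
z=p[2]-18.6+20
u=proj(c,[p[0],p[1],z])[0]
print('inhand',u,ell(c2,u,z,46,(0,0,0),(179,255,70)))
A=np.radians(np.arange(-60,91,4))+.13
for q in (60,80,100): print('mouth',rim(c,475,21,36,A,lambda h:h[:,1]<q,24,10))
draw(c,'w8d',[(475,21,24,36,(0,255,0)),(p[0],p[1],z,31,(0,0,255))],(160,110,380,275),3)
E
```

```text
[476.20713439  16.35728397 130.55607666] 61.41691678833927
inhand [272.9509953  264.43672053] (array([274. , 260.8]), array([78.3, 86.1]), array([478.8,  16. , 132. ]), 2983)
mouth (array([475.92,  21.08,  38.04]), 36, np.float64(0.46))
mouth (array([457.36,  46.74,  74.25]), 8, np.float64(0.84))Traceback (most recent call last):
  File "<stdin>", line 8, in <module>
  File "h.py", line 45, in rim
    P=np.array(P); f=least_squares(lambda q:np.hypot(P[:,0]-q[0],P[:,1]-q[1])-q[2],[x,y,r],loss='soft_l1',f_scale=.4)
                     ~~~~~~~~~~~~~^^^^^^^^^^^^^^^^^^^^^^^^^^^^^^^^^^^^^^^^^^^^^^^^^^^^^^^^^^^^^^^^^^^^^^^^^^^^^^^^^^^
    return func(*args, **kwargs)
    vector_fun = VectorFunction(
        fun_wrapped,
    ...<6 lines>...
        workers=workers
    )
    self._update_fun()
    ~~~~~~~~~~~~~~~~^^
    self.f = self.fun_wrapped(xp_copy(self.x))
             ~~~~~~~~~~~~~~~~^^^^^^^^^^^^^^^^^
    return np.atleast_1d(self.fun(x))
                         ~~~~~~~~^^^
    return self.f(x, *self.args, **self.kwargs)
           ~~~~~~^^^^^^^^^^^^^^^^^^^^^^^^^^^^^^
  File "h.py", line 45, in <lambda>
    P=np.array(P); f=least_squares(lambda q:np.hypot(P[:,0]-q[0],P[:,1]-q[1])-q[2],[x,y,r],loss='soft_l1',f_scale=.4)
                                                     ~^^^^^
IndexError: too many indices for array: array is 1-dimensional, but 2 were indexed
```

```bash
python3 - <<'E'
from h import *
c=pickle.load(open('pics/w8.pkl','rb'))
A=np.radians(np.arange(-60,91,4))+.13
for q in (30,40,50,60):
    try: print('mouth',rim(c,475.5,21,35,A,lambda h:h[:,1]<q,24,9))
    except Exception as e: print(q,'x')
for t in (60,80,95):
    try: print('hole',rim(c,475,21,16,np.radians(np.arange(-60,91,4)),lambda h:h[:,2]<t,18,8))
    except Exception as e: print(t,'x')
draw(c,'w8d',[(475.9,21.1,24,38,(0,255,0)),(476.2,16.4,132,31,(0,0,255))],(160,110,380,305),3)
E
```

```text
mouth (array([475.8 ,  20.8 ,  37.24]), 38, np.float64(0.08))
mouth (array([475.83,  20.83,  37.47]), 38, np.float64(0.08))
mouth (array([475.87,  20.86,  37.7 ]), 38, np.float64(0.09))
mouth (array([475.98,  21.09,  37.99]), 36, np.float64(0.36))
hole (array([475.62,  20.63,  16.04]), 19, np.float64(0.07))
hole (array([475.44,  20.69,  16.64]), 22, np.float64(0.04))
hole (array([475.6 ,  20.69,  16.78]), 26, np.float64(0.03))
```

View pics/w8d.png

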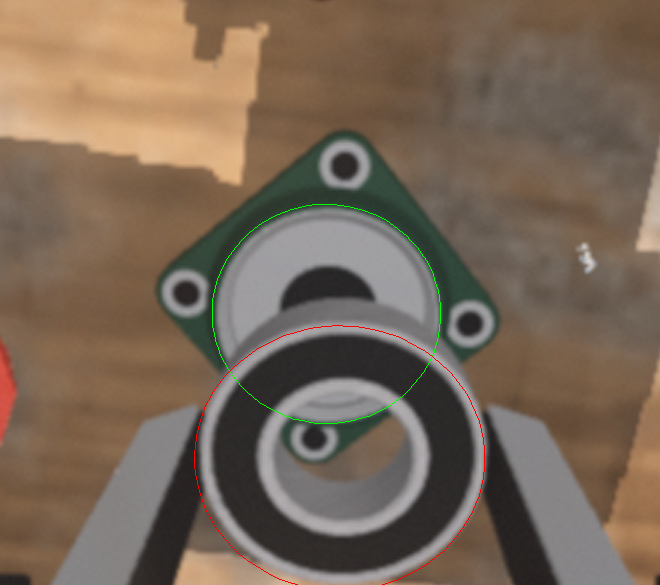

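The green housing's mouth is fitted at (475.8,20.8) with residual 0.1 mm, and the held black bearing is level. Moving in with shift (−1.1,+4.5).

Emit:
{"op": "jog_arm", "data": {
  "series": [
    [-0.009,0.038,-0.2,0,0,0,0.6],
    [-0.009,0.038,-0.45,0,0,0,0.6],
    [-0.009,0.038,-0.58,0,0,0,0.6],
    [-0.009,0.038,-0.64,0,0,0,0.6],
    [-0.009,0.038,-0.66,0,0,0,0.6],
    [-0.009,0.038,-0.67,0,0,0,0.6],
    [-0.009,0.038,-0.68,0,0,0,0.6],
    [-0.009,0.038,-0.69,0,0,0,0.6]
  ]
}}

```text
clock: 24.97
eef_pos: [475.5, 20.9, 48.6]
eef_rot: [3.141, -0.002, 0.126]
wrist_force: [-1.1, 0.9, -2.9]
finger_gap: 61.2
finger_force: 25.0
```

Emit:
{"op": "jog_arm", "data": {
  "series": [
    [0,0,-0.01,0,0,0,0.6],
    [0,0,-0.02,0,0,0,0.6],
    [0,0,-0.03,0,0,0,0.6],
    [0,0,-0.04,0,0,0,0.6],
    [0,0,-0.05,0,0,0,0.6],
    [0,0,-0.05,0,0,0,0.6]
  ]
}}

```text
clock: 25.47
eef_pos: [474.8, 21.2, 41.5]
eef_rot: [-3.142, 0.0, 0.126]
wrist_force: [0.5, 0.4, -2.5]
finger_gap: 61.3
finger_force: 25.0
```

Emit:
{"op": "jog_arm", "data": {
  "series": [
    [0,0,-0.008,0,0,0,0.6],
    [0,0,-0.016,0,0,0,0.6],
    [0,0,-0.024,0,0,0,0.6],
    [0,0,-0.03,0,0,0,0.6],
    [0,0,-0.034,0,0,0,0.6],
    [0,0,-0.034,0,0,0,0.6]
  ]
}}

```text
clock: 25.97
eef_pos: [474.8, 21.1, 37.5]
eef_rot: [-3.142, 0.0, 0.126]
wrist_force: [0.2, -0.5, -2.7]
finger_gap: 61.2
finger_force: 25.0
```

Emit:
{"op": "jog_arm", "data": {
  "series": [
    [0,0,-0.004,0,0,0,0.6],
    [0,0,-0.004,0,0,0,0.6],
    [0,0,-0.004,0,0,0,0.6]
  ]
}}

```text
clock: 26.22
eef_pos: [474.8, 21.1, 37.2]
eef_rot: [3.142, -0.0, 0.126]
wrist_force: [-0.2, 0.7, -3.1]
finger_gap: 61.4
finger_force: 25.0
```

Emit:
{"op": "jog_arm", "data": {
  "series": [
    [0,0,-0.004,0,0,0,0.6],
    [0,0,-0.004,0,0,0,0.6],
    [0,0,-0.004,0,0,0,0.6]
  ]
}}

```text
clock: 26.47
eef_pos: [474.8, 21.2, 36.7]
eef_rot: [-3.142, 0.0, 0.126]
wrist_force: [-0.6, 0.1, -2.2]
finger_gap: 61.2
finger_force: 25.0
```

Emit:
{"op": "jog_arm", "data": {
  "series": [
    [0,0,-0.003,0,0,0,0.6],
    [0,0,-0.003,0,0,0,0.6],
    [0,0,-0.003,0,0,0,0.6]
  ]
}}

```text
clock: 26.72
eef_pos: [475.0, 21.1, 36.5]
eef_rot: [3.142, -0.001, 0.126]
wrist_force: [1.0, 0.6, 1.4]
finger_gap: 61.3
finger_force: 25.0
```

Emit:
{"op": "jog_arm", "data": {
  "series": [
    [0,0,-0.002,0,0,0,0.6],
    [0,0,-0.002,0,0,0,0.6],
    [0,0,-0.002,0,0,0,0.6]
  ]
}}

```text
clock: 26.97
eef_pos: [475.2, 21.1, 36.5]
eef_rot: [3.141, -0.001, 0.126]
wrist_force: [-1.4, -0.9, 5.1]
finger_gap: 61.3
finger_force: 25.0
```

Emit:
{"op": "jog_arm", "data": {
  "series": [
    [0,0,0,0,0,0,0.32],
    [0,0,0,0,0,0,0.27],
    [0,0,0,0,0,0,0.22],
    [0,0,0,0,0,0,0.1],
    [0,0,0.1,0,0,0,0],
    [0,0,0.4,0,0,0,0],
    [0,0,0.7,0,0,0,0],
    [0,0,1,0,0,0,0]
  ]
}}

```text
clock: 27.63
eef_pos: [474.4, 21.1, 157.4]
eef_rot: [-3.141, 0.001, 0.126]
wrist_force: [0.7, -0.0, -0.3]
finger_gap: 93.9
finger_force: 0.0
```

Emit:
{"op": "jog_arm", "data": {
  "series": [
    [-0.2,-0.2,0.2,0,0,0,0],
    [-0.4,-0.4,0.4,0,0,0,0],
    [-0.5,-0.6,0.6,0,0,0,0],
    [-0.5,-0.7,0.7,0,0,0,0],
    [-0.5,-0.7,0.7,0,0,0,0],
    [-0.5,-0.7,0.7,0,0,0,0]
  ]
}}

```text
clock: 28.13
eef_pos: [414.9, -63.0, 240.0]
eef_rot: [3.141, -0.001, 0.125]
wrist_force: [0.1, 0.5, -0.7]
finger_gap: 94.0
finger_force: 0.0
```

```bash
python3 - <<'E'
from h import *
c=snap('side','side9'); s=manip.read_state(); print(s['eef_pos'],s['finger_gap'])
H={'62':(475.8,20.8,38),'52':(482.3,-189.3,36),'42':(520.4,212.7,34),'32':(620.9,36.1,34)}
print({k:proj(c,v)[0].round() for k,v in H.items()})
k=4; im=cv2.resize(c['frame'][:,:,::-1],None,fx=k,fy=k,interpolation=cv2.INTER_CUBIC)
cv2.imwrite('pics/side9c.png',im[160*k:290*k,205*k:355*k])
E
```

```text
[414.73349714 -62.46407259 239.22192707] 93.75332382021543
{'62': array([253., 204.]), '52': array([256., 247.]), '42': array([267., 176.]), '32': array([305., 202.])}
```

View pics/side9c.png

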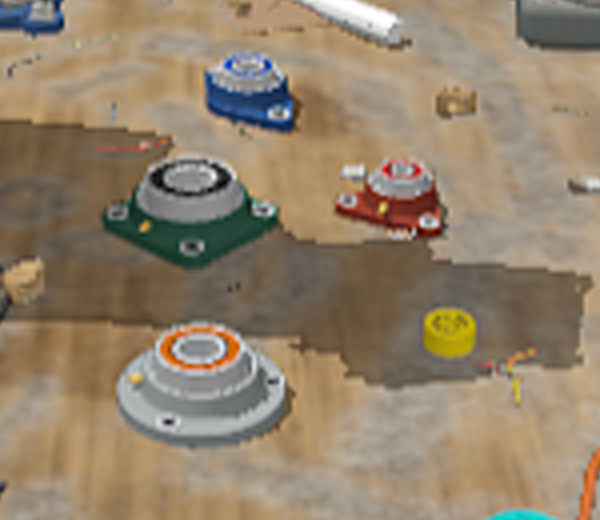

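The last picture shows all four bearings level in their matching housings: blue (248,68), black (190,178), red (402,172) and orange-brown (200,348). The arm is clear.

```bash
python3 -c "
from cell import manip; print(manip.sign_off())"
```

```text
the job is handed in; nothing more can be done
None
```

All four bearings are seated level in their matching housings and released, with contact forces of about 5–6 N and the arm clear; the job was handed in at about 28 s, and sign-off returned no verdict.

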